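# Empty the blank magazine into its tray without slamming the lid

### The job

Push the steel tray along the bench until it stands fully home against the stop under the outlet of the grey blank magazine. Then press the red lever paddle right down with your fingertips so that the linked yellow lid lifts, hold it there until all three brass blanks have rolled out into the tray, and ease the paddle slowly back up to its rest so that the spring-loaded lid closes without slamming. Work by pushing and pressing only: lift nothing, touch neither the blanks nor the lid, and leave the things standing round about where they are.

Things in the scene. Friction and masses are not known exactly. Their poses are not given: they have to be found in the camera images.
- hopper: Blank magazine: grey steel gravity hopper bolted down, 140 mm long (x), 137 wide (193 over its feet), 153 high. Origin on the bench below the front edges of its sides, mid-width. Its x is level, from outlet to back (blanks roll out to -x), y to the lever side, z up. The tray stop is the plane x = 0. The fixed outlet lip juts 35 mm to -x over the tray, underside 47 mm up. Linkage at y = 70 to 100.
- lid: Yellow steel lid, 125 mm wide, 92 mm long, sloping down over the outlet. Origin mid-hinge, 140 mm up, 45 mm behind the tray stop; hinge along the magazine's y. Shut: its axes are parallel to the magazine's. With the lever right down it is tilted 0.9 rad, its lower edge swung out and up to about 130 mm. Driven only by the lever; not to be touched.
- lever (a joint): Lever angle, rad: 0 = at rest, lid shut; 0.5 = paddle right down on its stop, lid fully open. Pivot axis parallel to the magazine's y, at magazine x = 66 mm, z = 92 mm. Spring return: the paddle takes about 5 N to start and 7 N to hold right down; let go, it snaps back and the lid slams.
- paddle (a point): Middle of the upper face of the red lever paddle (56 mm along magazine x, 50 along y, 10 thick). At rest at magazine x = 240, y = 126, z = 154 mm. It turns about the lever pivot: pressed right down this point is at z = 63 mm (91 mm lower) and x = 248 mm. Clear all round and above.
- tray: Loose open tray of thin grey sheet steel, 200 mm (its x) by 300 mm (its y), 32 mm high, walls 2 mm, 0.5 kg. Origin at the centre of its underside, z up. Its x axis points roughly towards the magazine (along magazine +x). Home: its +x wall touches the tray stop, origin 100 mm in front of the stop.
- tray_wall (a point): Middle of the outer face of the tray's -x wall (the wall farthest from the magazine), 20 mm above the bench: the place to push, towards the magazine.
- blank_0: Round brass blank, 20 mm diameter and 120 mm long, 0.32 kg, lying across the magazine behind the lid (the lowest, against the lid). Origin at its centre; its y axis is its length.
- blank_1: Round brass blank, 20 mm diameter and 120 mm long, 0.32 kg, lying across the magazine behind the lid (the middle one). Origin at its centre; its y axis is its length.
- blank_2: Round brass blank, 20 mm diameter and 120 mm long, 0.32 kg, lying across the magazine behind the lid (the uppermost). Origin at its centre; its y axis is its length.
- collet: Bystander: loose steel spring collet, 34 mm wide, 47 mm high; origin at the centre of its underside.
- vee_block: Bystander: loose steel vee block 50 x 60 x 42 mm; origin at the centre of its underside.
- chuck: Bystander: loose steel drill chuck standing upright, 44 mm diameter, 86 mm high; origin at the centre of its underside.
Mind the look-alikes: they are no part of the job. Leave any blue, turquoise or white look-alike of the blank_2 alone.

How it is judged:
On the way, in this order (a step that is already met when the one before it is completed fails the run):
1. the tray stands home against the stop (x of tray in the frame of hopper between -0.11 and -0.09 m and y of tray in the frame of hopper between -0.06 and 0.06 m and angle between the x axis of tray and the x axis of hopper, either way round below 0.1 rad), for 0.2 s.
2. the paddle is right down, the lid raised, and all three blanks have rolled into the tray (all of step 1 and x of blank_0 in the frame of tray between -0.1 and 0.1 m and y of blank_0 in the frame of tray between -0.15 and 0.15 m and height (world z) of each of blank_0, blank_1, blank_2 below 0.035 m and x of blank_1 in the frame of tray between -0.1 and 0.1 m and y of blank_1 in the frame of tray between -0.15 and 0.15 m and x of blank_2 in the frame of tray between -0.1 and 0.1 m and y of blank_2 in the frame of tray between -0.15 and 0.15 m and value of joint lever above 0.42 rad), for 0.2 s.
At the end, for the whole second after the job is handed in: The tray stands home (front wall within 10 mm of the stop, within 60 mm of the middle, square within 0.1 rad), all three blanks lie in it at rest, the lever is back at rest (under 0.03 rad) and the lid is shut (all of step 1 and x of blank_0 in the frame of tray between -0.1 and 0.1 m and y of blank_0 in the frame of tray between -0.15 and 0.15 m and height (world z) of each of blank_0, blank_1, blank_2 below 0.035 m and x of blank_1 in the frame of tray between -0.1 and 0.1 m and y of blank_1 in the frame of tray between -0.15 and 0.15 m and x of blank_2 in the frame of tray between -0.1 and 0.1 m and y of blank_2 in the frame of tray between -0.15 and 0.15 m and linear speed of each of blank_0, blank_1, blank_2, tray below 0.03 m/s and value of joint lever below 0.03 rad and angle between lid's own z axis and vertical below 0.06 rad); the robot touches nothing.
It fails at once if the lid slams: the lever returns faster than 0.9 rad/s (about 0.16 m/s at the paddle) in the last 0.2 rad before the lid is shut (value of joint lever below 0.2 rad and velocity of joint lever below -0.9 rad/s).
It fails at once if the tray is lifted or tipped (height (world z) of tray above 0.01 m or angle between tray's own z axis and vertical above 0.08 rad).
It fails at once if the robot touches a blank (contact force between any of the fingers, the arm and blank_0 above 0.5 N or contact force between any of the fingers, the arm and blank_1 above 0.5 N or contact force between any of the fingers, the arm and blank_2 above 0.5 N).
It fails at once if the robot touches the lid (contact force between any of the fingers, the arm and lid above 0.5 N).
It fails at once if a bystander is moved more than 20 mm or knocked over (distance of any of collet, vee_block, chuck from where it was at the start of the episode above 0.02 m or angle between any of collet, vee_block, chuck's own z axis and vertical above 0.3 rad).
It also fails if it takes over 59 s, if anything falls off the work surface, if the arm or the gripper's body presses on something with over 40 N, if the wrist force passes 120 N, or if a joint passes its speed limit or range.

### The arm

A 6-joint arm with a two-finger parallel gripper is mounted at the origin on the work surface; the furniture and walls round the work are solid. World frame = base frame: x ahead of the robot, y to its left, z up, the work surface at z = 0. Lengths are in m, angles in rad, forces in N, time in s.
With the tool pointing down it reaches from about 0.35 to 0.85 m from the base axis. Payload 8.1 kg.
Tool frame: the origin (TCP) lies at the very end of the fingers, on their centre line; the grasp point (between the pads) lies 19 mm behind it; z points along the fingers, y is the direction in which the jaws open and shut (so a half turn about z gives the same grasp; the last joint's range is limited). The gripper opens to 93 mm and grips with 3 to 60 N. Pads are 15 mm wide; open, the fingers measure 128 mm over their backs; the gripper's body (75 mm by 188 mm) begins 65 mm behind the grasp point.
Start: joints at [1.204, 0.13, 1.488, -0, 1.523, -0.085], TCP at [0.167, 0.576, 0.219] pointing down, gripper open.
Joint ranges: [-2.96, 2.96], [-0.89, 2.26], [0.02, 2.5], [-1.34, 4.48], [0, 2.73], [-2.66, 2.66]. Speed limits (rad/s): [2.39, 2.39, 2.79, 3.14, 3.14, 3.14].

### API

Orientations are given as a rotation vector (axis times angle).
In Python, from plant import robot gives the robot as it stands.
- The arm moves only by the shell command python3 -m pendant 'ROWS' [OPENING] [FORCE]. ROWS is JSON, a list of rows, each an object with "delta_pos": the shift along the tool's x, y, z in m, a list of three; "spin": the turn about the tool's z in rad. In form: [{"delta_pos": [dx, dy, dz], "spin": spin}, ...]. A call has 1 to 10 rows; each row is the pose to reach, as a shift and turn from the pose measured when the call began, along the tool's axes at that moment; what a row does not reach only later rows make up. A row lasts 1/10 s, in which the tool goes at most 50 mm and 8.59 degrees, less where a joint would pass 70% of its speed; a pose out of reach is approached as far as the arm can. A call with a gripper value outside its range is refused whole. OPENING is the closure, from -1 (fully open) to 1 (shut), set as the call begins (- or left out, the last holds). The fingers move at their own pace and stop on an object; FORCE is the grip in N (left out, the last holds). Time passes only in rows, so rows that repeat a pose let the fingers close. It gives the time, the measured TCP pose, the force and the opening at its end, in the units of the state.
- robot.read_state(): the state, without advancing time (a new reading comes with each control period).
- robot.read_camera(name): name is "side" or "top"; returns a dict with "color" (384x512x3 uint8, blue, green, red), "camera_matrix" (3x3 intrinsics, pixels), "R" (3x3) and "t" (3): a world point X has camera coordinates R X + t. Camera axes: x right, y down, z forward; pixel columns grow to the right and rows downward; lengths in m; the calibration is good to about 2 mm. A picture is of the moment at which its call begins. There is no depth.
- robot.close_job(): hands the job in, once; it reports no verdict.
Trained networks look in the newest picture that a camera, given by its name, has taken for a name from the list of things; names that differ only in an ending like _2 or _b are one class to them, and where a whole thing is asked for, a point or a joint stands for the part that bears it (a point fixed in the world has none). Each returns a list of dicts, best first, with "score" (0 to 1); they miss things now and then, are a little off and sometimes report something else, mostly with a low value. They report only what shows in the picture. A call takes as long as a camera call. They do not tell look-alikes from the thing itself.
- robot.outline_of(camera, label): "mask" (384x512 bool, what is visible of it).
- robot.mark_of(camera, label): "location" ([x, y, z] in m, in the coordinates of the camera as it stood for that picture, good to about 4 mm: a listed point, or the origin of a listed thing).
The state is a dict: "t": time; "q": joint angles; "dq": joint speeds; "joint_torque": joint torques, N m; "tool_pos": TCP position; "orientation": TCP orientation; "force": force on the tool from outside, world axes, zero at the start; "wrist_torque": the same for the moment, N m; "opening": finger opening in m.
Only numpy, scipy, OpenCV 4.12 (cv2) and the standard library are available. Lean on these libraries where they do the work, as an engineer would, in place of code of your own. Each camera call takes 0.05 s, during which the arm holds its last target.

## Working session

There is one attempt and no reset: what is moved stays moved. The work goes in short steps, Python scripts to look and compute and a shell command to move; the robot and the scene stay as the last step left them, time stands still between calls to the robot, and variables do not carry over. Pictures are saved under pics/ and viewed, and the job is handed in when it is done.

```bash
mkdir -p pics; ls; cat > h.py <<'E'
import numpy as np, cv2
from plant import robot
def cam(n):
    return robot.read_camera(n)
def w(c,p): return c["R"].T@(np.array(p)-c["t"])
def px(c,X):
    p=c["camera_matrix"]@(c["R"]@np.array(X)+c["t"]); return p[:2]/p[2]
E
python3 - <<'E'
from h import *
s=robot.read_state(); print(s)
for n in ["side","top"]:
    c=cam(n); cv2.imwrite(f"pics/{n}0.png",c["color"]); print(n,c["R"].T@-c["t"])
    for l in ["hopper","lid","paddle","tray","tray_wall","blank_0","collet","vee_block","chuck"]:
        for m in robot.mark_of(n,l)[:4]:
            X=w(c,m["location"]); print(n,l,round(m["score"],2),X.round(3),px(c,X).round())
E
```

```text
pics
{'t': 0.0, 'q': array([ 1.20355498e+00,  1.31137502e-01,  1.48925887e+00,  3.73806785e-05,
        1.52299425e+00, -8.53975879e-02]), 'dq': array([ 0.00075271,  0.00131622, -0.00218935, -0.0013241 ,  0.00071335,
        0.00108418]), 'joint_torque': array([-1.67145681e-04, -5.59815681e+01, -4.91773975e+01,  7.69777433e-02,
        3.48599965e-02, -9.57563475e-05]), 'tool_pos': array([0.166639  , 0.57581503, 0.21761279]), 'orientation': array([-4.41196163e-01, -3.11001278e+00,  2.73867208e-03]), 'force': array([-0.78551546,  0.77193086, -0.02604167]), 'wrist_torque': array([ 0.02114133, -0.02043731, -0.0297818 ]), 'opening': 0.09281109403025552}
side [0.51875319 0.97141404 0.74369101]
side hopper 0.68 [0.529 0.071 0.073] [262. 218.]
side lid 0.68 [0.531 0.1   0.14 ] [261. 204.]
side paddle 0.72 [0.431 0.305 0.151] [303. 252.]
side paddle 0.52 [ 0.353  0.096 -0.001] [321. 244.]
side tray 0.6 [ 0.484 -0.118 -0.002] [276. 202.]
side tray 0.37 [ 0.758  0.145 -0.003] [181. 254.]
side tray_wall 0.63 [ 0.471 -0.219  0.019] [279. 182.]
side blank_0 0.83 [0.293 0.208 0.011] [349. 268.]
si
[... 333 characters left out ...]
.41303583]
top hopper 0.95 [ 0.525  0.052 -0.002] [255. 199.]
top lid 0.69 [0.531 0.1   0.138] [239. 193.]
top lid 0.51 [0.438 0.308 0.148] [170. 223.]
top lid 0.35 [ 0.349  0.098 -0.   ] [241. 251.]
top paddle 0.94 [0.434 0.308 0.15 ] [170. 224.]
top tray 0.56 [ 0.484 -0.123  0.003] [307. 211.]
top tray_wall 0.9 [ 0.469 -0.22   0.018] [336. 215.]
top blank_0 0.69 [0.292 0.208 0.007] [208. 268.]
top blank_0 0.64 [0.532 0.11  0.082] [237. 194.]
top blank_0 0.62 [0.666 0.282 0.005] [188. 158.]
top blank_0 0.62 [ 0.637 -0.345  0.005] [371. 166.]
top collet 0.52 [ 0.347  0.099 -0.   ] [241. 252.]
top vee_block 0.55 [ 0.76   0.14  -0.004] [230. 132.]
top chuck 0.48 [0.714 0.038 0.002] [259. 145.]
```

View pics/side0.png

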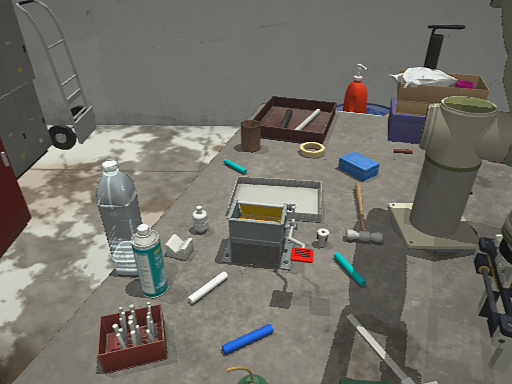

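View pics/top0.png

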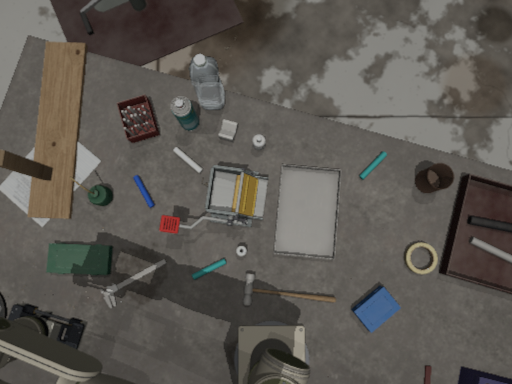

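```bash
python3 - <<'E'
from h import *
c=cam("top"); img=c["color"].copy()
P=[];T=[];W=[];L=[];Hh=[]
for i in range(3):
    for n in ["top","side"]:
        d=cam(n)
        def g(l): 
            r=robot.mark_of(n,l); return w(d,r[0]["location"]) if r else None
        for l,A in (("paddle",P),("tray",T),("tray_wall",W),("lid",L)):
            x=g(l)
            if x is not None: A.append(x)
for A in (P,T,W,L): print(np.round(A,3).tolist(), np.median(A,0).round(3))
P,T,W,L=[np.median(A,0) for A in (P,T,W,L)]
v=P-L; yaw=np.arctan2(v[1],v[0])-np.arctan2(.126,.195); print("hyaw",yaw)
hx=np.array([np.cos(yaw),np.sin(yaw)]);hy=np.array([-hx[1],hx[0]])
O=((L[:2]-.045*hx)+(P[:2]-.24*hx-.126*hy))/2; print("O",O)
H=lambda x,y,z:[*(O+x*hx+y*hy),z]
t=T[:2]-W[:2]; tyaw=np.arctan2(t[1],t[0]); print("tyaw",tyaw,"tray in hopper",(T[:2]-O)@hx,(T[:2]-O)@hy)
print(robot.read_state()["t"])
def poly(pts,col):
    cv2.polylines(img,[np.int32([px(c,p)*1 for p in pts])],True,col,1)
tx=np.array([np.cos(tyaw),np.sin(tyaw)]);ty=np.array([-tx[1],tx[0]])
img=cv2.resize(img[120:320,130:370],None,fx=3,fy=3,interpolation=cv2.INTER_CUBIC)
def poly(pts,col):
    cv2.polylines(img,[np.int32([(px(c,p)-[130,120]+.5)*3 for p in pts])],True,col,1)
poly([[*(T[:2]+a*.1*tx+b*.15*ty),.032] for a,b in((1,1),(1,-1),(-1,-1),(-1,1))],(0,255,0))
poly([H(x,y,.153) for x,y in((0,.0685),(.14,.0685),(.14,-.0685),(0,-.0685))],(255,0,255))
poly([H(x,y,.154) for x,y in((.212,.101),(.268,.101),(.268,.151),(.212,.151))],(255,255,0))
cv2.imwrite("pics/c1.png",img)
E
```

```text
[[0.437, 0.306, 0.151], [0.76, 0.147, 0.001], [0.438, 0.309, 0.152], [0.432, 0.308, 0.151], [0.433, 0.308, 0.152]] [0.437 0.308 0.151]
[[0.482, -0.124, 0.004], [0.484, -0.121, 0.0], [0.485, -0.124, 0.0], [0.483, -0.121, -0.002], [0.486, -0.124, 0.005], [0.483, -0.122, -0.001]] [ 0.484 -0.123  0.   ]
[[0.468, -0.221, 0.018], [0.474, -0.219, 0.021], [0.468, -0.221, 0.016], [0.472, -0.221, 0.02], [0.473, -0.221, 0.017], [0.471, -0.222, 0.019]] [ 0.471 -0.221  0.019]
[[0.533, 0.101, 0.136], [0.531, 0.098, 0.141], [0.529, 0.104, 0.136], [0.53, 0.098, 0.138], [0.532, 0.102, 0.138], [0.53, 0.099, 0.138]] [0.53  0.1   0.138]
hyaw 1.4178435991375773
O [0.52451103 0.05373922]
tyaw 1.4447491724751689 tray in hopper -0.18071616808931945 0.013386579023404142
2.55
```

View pics/c1.png

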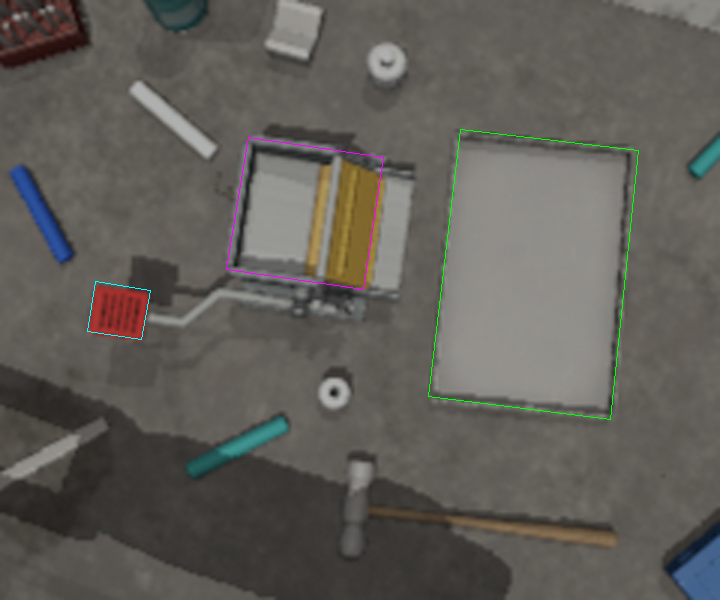

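```bash
cat >> h.py <<'E'
from scipy.spatial.transform import Rotation as Ro
yaw=1.42; O=np.array([.5245,.0537]); hx=np.array([np.cos(yaw),np.sin(yaw)]);hy=np.array([-hx[1],hx[0]])
def rep(*pts, ty=yaw-np.pi/2):
    s=robot.read_state(); R=Ro.from_rotvec(s["orientation"]).as_matrix(); p=s["tool_pos"]
    cur=np.arctan2(R[1,1],R[0,1]); 
    d=(p[:2]-O)
    print("t",s["t"],"hopper xyz",(d@hx).round(4),(d@hy).round(4),p[2].round(4),"F(h)",s["force"][:2]@hx,s["force"][:2]@hy,s["force"][2],"open",s["opening"],"toolz",R[:,2].round(3))
    print("spin needed",-((ty-cur+np.pi)%(2*np.pi)-np.pi))
    for q in pts:
        X=np.array([*(O+q[0]*hx+q[1]*hy),q[2]]); print(q,X.round(3),"delta",(R.T@(X-p)).round(4))
E
python3 - <<'E'
from h import *
rep((.14,.2,.26),(-.1,.05,.26),(-.32,.013,.22),(-.32,.013,.02))
E
```

```text
t 2.55 hopper xyz 0.463 0.4321 0.2186 F(h) 0.32784058142067907 -0.2900343227263319 0.021134778496936853 open 0.09292530824074782 toolz [-0. -0. -1.]
spin needed 1.4397814154500428
(0.14, 0.2, 0.26) [0.348 0.222 0.26 ] delta [-0.2723 -0.2899 -0.0414]
(-0.1, 0.05, 0.26) [ 0.46  -0.038  0.26 ] delta [-0.4524 -0.5082 -0.0414]
(-0.32, 0.013, 0.22) [ 0.464 -0.261  0.22 ] delta [-0.5178 -0.7215 -0.0013]
(-0.32, 0.013, 0.02) [ 0.464 -0.261  0.02 ] delta [-0.5178 -0.7215  0.1987]
```

```bash
python3 -m pendant '[{"delta_pos":[-0.02,-0.02,-0.02],"spin":0.1},{"delta_pos":[-0.05,-0.05,-0.04],"spin":0.24},{"delta_pos":[-0.08,-0.085,-0.04],"spin":0.38},{"delta_pos":[-0.11,-0.12,-0.04],"spin":0.52},{"delta_pos":[-0.14,-0.15,-0.04],"spin":0.66},{"delta_pos":[-0.17,-0.18,-0.04],"spin":0.8},{"delta_pos":[-0.20,-0.21,-0.04],"spin":0.94},{"delta_pos":[-0.23,-0.24,-0.04],"spin":1.08},{"delta_pos":[-0.255,-0.27,-0.04],"spin":1.22},{"delta_pos":[-0.27,-0.29,-0.04],"spin":1.3}]' -1
python3 - <<'E'
from h import *
rep((.14,.2,.26),(-.1,.05,.26),(-.32,.013,.22),(-.32,.013,.02))
E
```

```text
t: 3.55
tool_pos: [0.3464, 0.2205, 0.2589]
orientation: [2.241, 2.201, 0.001]
force: [0.6, 1.4, 1.4]
opening: 0.0931
t 3.55 hopper xyz 0.1382 0.2011 0.2589 F(h) 1.4933572722145874 -0.34939303157402396 1.435238636270423 open 0.09305740913405931 toolz [ 0.001 -0.    -1.   ]
spin needed 0.1327615362229917
(0.14, 0.2, 0.26) [0.348 0.222 0.26 ] delta [ 0.0016  0.0014 -0.0011]
(-0.1, 0.05, 0.26) [ 0.46  -0.038  0.26 ] delta [-0.2561  0.1183 -0.001 ]
(-0.32, 0.013, 0.22) [ 0.464 -0.261  0.22 ] delta [-0.4791  0.1258  0.0391]
(-0.32, 0.013, 0.02) [ 0.464 -0.261  0.02 ] delta [-0.479   0.1256  0.2391]
```

```bash
python3 -m pendant '[{"delta_pos":[-0.04,0.018,0],"spin":0.05},{"delta_pos":[-0.085,0.038,0],"spin":0.13},{"delta_pos":[-0.13,0.06,0],"spin":0.13},{"delta_pos":[-0.175,0.08,0],"spin":0.13},{"delta_pos":[-0.22,0.1,0],"spin":0.13},{"delta_pos":[-0.265,0.118,0],"spin":0.13},{"delta_pos":[-0.31,0.12,0.0],"spin":0.13},{"delta_pos":[-0.355,0.122,0.0],"spin":0.13},{"delta_pos":[-0.4,0.124,0.0],"spin":0.13},{"delta_pos":[-0.44,0.125,0.0],"spin":0.13}]'
python3 -m pendant '[{"delta_pos":[-0.03,0,0.02],"spin":0},{"delta_pos":[-0.04,0,0.06],"spin":0},{"delta_pos":[-0.04,0,0.1],"spin":0},{"delta_pos":[-0.04,0,0.14],"spin":0},{"delta_pos":[-0.04,0,0.17],"spin":0},{"delta_pos":[-0.04,0,0.19],"spin":0},{"delta_pos":[-0.04,0,0.2],"spin":0},{"delta_pos":[-0.04,0,0.2],"spin":0}]'
python3 - <<'E'
from h import *
rep((-.32,.013,.015),(-.295,.013,.015))
c=cam("top");cv2.imwrite("pics/t2.png",cv2.resize(c["color"][120:320,130:400],None,fx=2.9,fy=2.9))
E
```

```text
t: 4.55
tool_pos: [0.4631, -0.224, 0.2591]
orientation: [2.379, 2.049, 0.001]
force: [0.5, 0.2, -0.0]
opening: 0.0931
t: 5.35
tool_pos: [0.4566, -0.263, 0.0579]
orientation: [-2.379, -2.049, 0.0]
force: [0.7, -0.3, -0.1]
opening: 0.0931
t 5.35 hopper xyz -0.3233 0.0196 0.0579 F(h) -0.22273540280131654 -0.7034921101738099 -0.0816446574796251 open 0.09314959303778252 toolz [-0.001  0.001 -1.   ]
spin needed 0.0020536507572908036
(-0.32, 0.013, 0.015) [ 0.464 -0.261  0.015] delta [0.0032 0.0067 0.0429]
(-0.295, 0.013, 0.015) [ 0.467 -0.236  0.015] delta [0.0282 0.0067 0.0429]
```

View pics/t2.png

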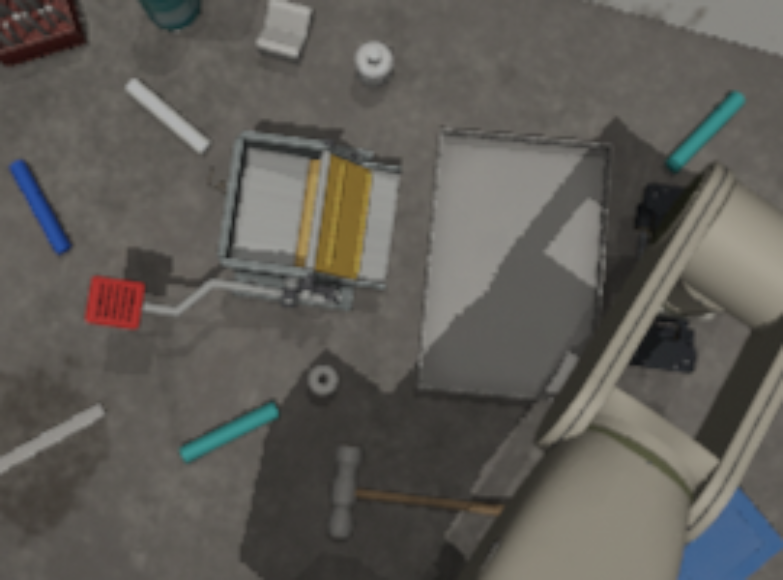

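```bash
python3 -m pendant '[{"delta_pos":[0,0.004,0.02],"spin":0},{"delta_pos":[0,0.007,0.035],"spin":0},{"delta_pos":[0,0.007,0.044],"spin":0},{"delta_pos":[0.005,0.007,0.044],"spin":0},{"delta_pos":[0.015,0.007,0.044],"spin":0},{"delta_pos":[0.02,0.007,0.044],"spin":0},{"delta_pos":[0.025,0.007,0.044],"spin":0},{"delta_pos":[0.03,0.007,0.044],"spin":0},{"delta_pos":[0.035,0.007,0.044],"spin":0},{"delta_pos":[0.04,0.007,0.044],"spin":0}]'
python3 - <<'E'
from h import *
rep((-.22,.008,.014),(-.205,.008,.014))
E
```

```text
t: 6.4
tool_pos: [0.4705, -0.2255, 0.0159]
orientation: [2.378, 2.049, -0.0]
force: [-2.2, -5.1, 3.1]
opening: 0.0932
t 6.4 hopper xyz -0.2842 0.0114 0.0159 F(h) -5.3941823619537415 1.4280940322028937 3.060066398588126 open 0.09321682582191593 toolz [ 0.001 -0.002 -1.   ]
spin needed 0.002419993069012527
(-0.22, 0.008, 0.014) [ 0.484 -0.163  0.014] delta [0.0642 0.0036 0.0018]
(-0.205, 0.008, 0.014) [ 0.486 -0.148  0.014] delta [0.0792 0.0036 0.0018]
```

```bash
python3 -m pendant '[{"delta_pos":[0.006,0,0],"spin":0},{"delta_pos":[0.012,0,0],"spin":0},{"delta_pos":[0.018,0.001,0],"spin":0},{"delta_pos":[0.024,0.001,0],"spin":0},{"delta_pos":[0.03,0.002,0],"spin":0},{"delta_pos":[0.036,0.002,0],"spin":0},{"delta_pos":[0.042,0.003,0],"spin":0},{"delta_pos":[0.048,0.003,0],"spin":0},{"delta_pos":[0.054,0.003,0],"spin":0},{"delta_pos":[0.06,0.003,0],"spin":0}]'
python3 - <<'E'
from h import *
rep((-.22,.008,.014),(-.205,.008,.014))
c=cam("top");cv2.imwrite("pics/t3.png",cv2.resize(c["color"][120:320,130:400],None,fx=2.9,fy=2.9))
for n in("top","side"):
    c=cam(n)
    for l in("tray","collet"):
        for m in robot.mark_of(n,l)[:2]:
            X=w(c,m["location"]);d=X[:2]-O;print(n,l,m["score"],d@hx,d@hy)
E
```

```text
t: 7.4
tool_pos: [0.4826, -0.1663, 0.0159]
orientation: [2.378, 2.049, -0.0]
force: [-0.1, -4.9, 2.7]
opening: 0.093
t 7.4 hopper xyz -0.2238 0.0084 0.0159 F(h) -4.854569519551681 -0.5991909325688951 2.7330601090171887 open 0.09296055910752767 toolz [ 0.002 -0.002 -1.   ]
spin needed 0.002369880450056261
(-0.22, 0.008, 0.014) [ 0.484 -0.163  0.014] delta [0.0038 0.0004 0.0019]
(-0.205, 0.008, 0.014) [ 0.486 -0.148  0.014] delta [0.0188 0.0005 0.0019]
top tray 0.93 -0.11384850129139006 0.006214741862933991
top collet 0.57 0.017576313500470356 0.17756894657704209
side tray 0.92 -0.10963633597024064 0.005531565201691398
side collet 0.61 0.01672188472082405 0.17749881495904093
```

View pics/t3.png

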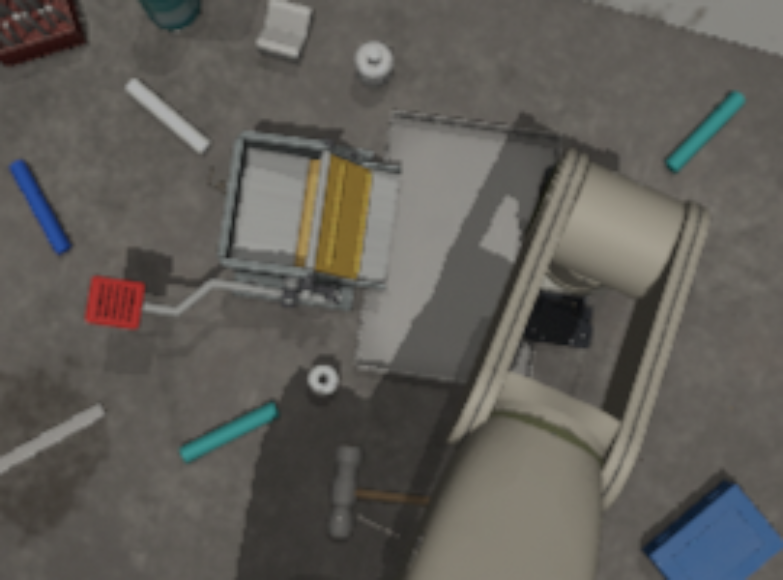

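```bash
python3 -m pendant '[{"delta_pos":[0.003,0,0],"spin":0},{"delta_pos":[0.006,0,0],"spin":0},{"delta_pos":[0.008,0.0,0],"spin":0},{"delta_pos":[0.01,0,0],"spin":0},{"delta_pos":[0.011,0,0],"spin":0}]'
python3 -m pendant '[{"delta_pos":[0.002,0,0],"spin":0},{"delta_pos":[0.003,0,0],"spin":0},{"delta_pos":[0.004,0.0,0],"spin":0}]'
python3 - <<'E'
from h import *
rep()
E
```

```text
t: 8.25
tool_pos: [0.4837, -0.1553, 0.0155]
orientation: [2.379, 2.05, -0.0]
force: [-1.7, -3.3, 1.2]
opening: 0.093
t: 8.55
tool_pos: [0.4844, -0.152, 0.0155]
orientation: [2.377, 2.05, -0.002]
force: [-0.3, -10.6, -1.1]
opening: 0.093
t 8.55 hopper xyz -0.2093 0.0087 0.0155 F(h) -10.534596935791901 -1.2646120004945218 -1.0807833611078088 open 0.0930383833332545 toolz [ 0.001 -0.003 -1.   ]
spin needed 0.002999962377896459
```

```bash
python3 -m pendant '[{"delta_pos":[0.002,0,0],"spin":0},{"delta_pos":[0.003,0,0],"spin":0},{"delta_pos":[0.004,0,0],"spin":0}]'
python3 - <<'E'
from h import *
rep()
for n in("top","side"):
    c=cam(n);cv2.imwrite(f"pics/{n}4.png",cv2.resize(c["color"][100:320,130:400],None,fx=2.7,fy=2.7))
    for l in("tray","collet"):
        for m in robot.mark_of(n,l)[:2]:
            X=w(c,m["location"]);d=X[:2]-O;print(n,l,m["score"],d@hx,d@hy)
E
```

```text
t: 8.85
tool_pos: [0.4853, -0.1517, 0.0162]
orientation: [2.371, 2.048, -0.008]
force: [-3.5, -24.4, -1.6]
opening: 0.0931
t 8.85 hopper xyz -0.2089 0.0079 0.0162 F(h) -24.661889351854754 -0.23870287388384792 -1.6116174540627721 open 0.09308575826918283 toolz [ 0.002 -0.009 -1.   ]
spin needed 0.004734047093136962
top tray 0.66 -0.09788226385990735 0.007753929441355424
top collet 0.66 0.014570911324566945 0.17797812130461085
side tray 0.74 -0.09760196584360772 0.007441552816536728
```

View pics/top4.png

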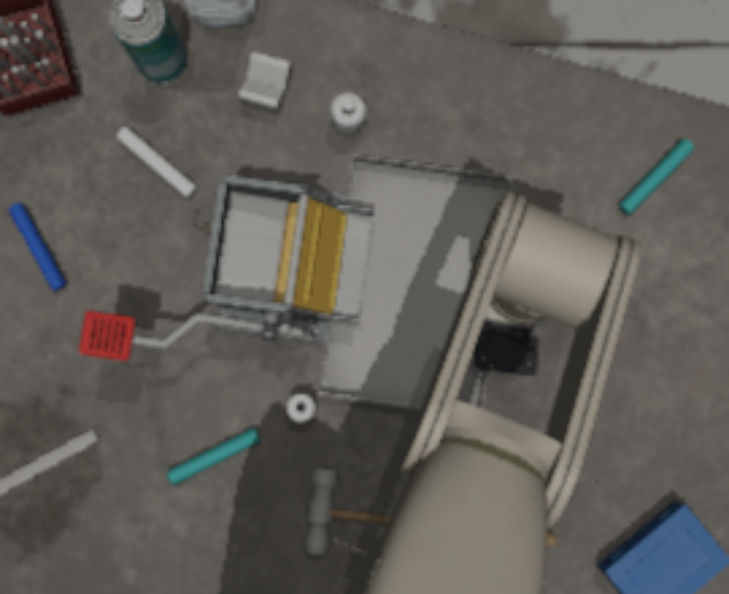

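View pics/side4.png

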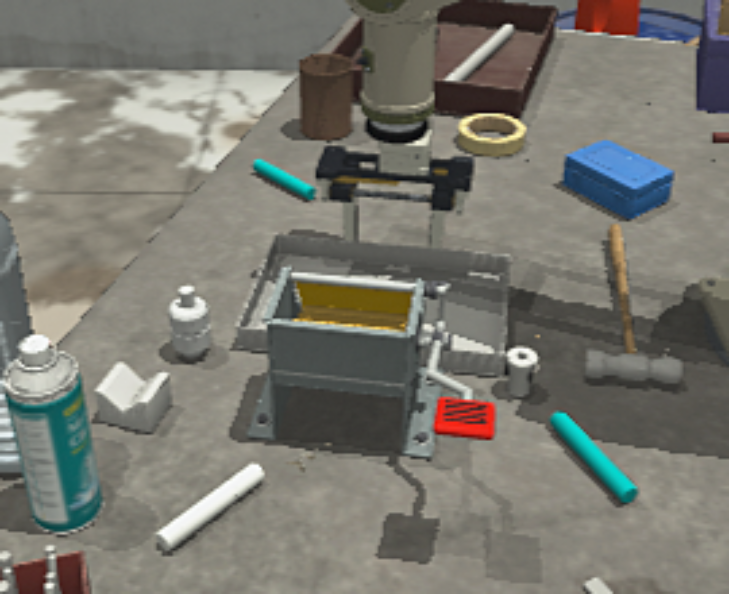

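```bash
python3 -m pendant '[{"delta_pos":[-0.01,0,0],"spin":0},{"delta_pos":[-0.025,0,0],"spin":0},{"delta_pos":[-0.045,0,-0.005],"spin":0},{"delta_pos":[-0.05,0,-0.04],"spin":0},{"delta_pos":[-0.05,0,-0.085],"spin":0},{"delta_pos":[-0.05,0,-0.13],"spin":0},{"delta_pos":[-0.05,0,-0.175],"spin":0},{"delta_pos":[-0.05,0,-0.22],"spin":0},{"delta_pos":[-0.05,0,-0.25],"spin":0},{"delta_pos":[-0.05,0,-0.26],"spin":0}]' 1 20
python3 - <<'E'
from h import *
rep((-.03,.06,.27),(.24,.126,.26))
for n in("top","side"):
    c=cam(n)
    for l in("tray","collet","tray_wall","paddle"):
        for m in robot.mark_of(n,l)[:2]:
            X=w(c,m["location"]);d=X[:2]-O;print(n,l,m["score"],d@hx,d@hy,X[2])
E
```

```text
t: 10.15
tool_pos: [0.479, -0.1996, 0.2811]
orientation: [2.368, 2.044, -0.002]
force: [0.1, 0.1, -0.2]
opening: 0.0177
t 10.15 hopper xyz -0.2573 0.0069 0.2811 F(h) 0.10822598347575764 -0.042247911054780034 -0.2408360183548146 open 0.017652851047561816 toolz [ 0.008 -0.011 -1.   ]
spin needed 0.0045733621508503575
(-0.03, 0.06, 0.27) [0.461 0.033 0.27 ] delta [ 0.2276 -0.0521  0.0083]
(0.24, 0.126, 0.26) [0.436 0.31  0.26 ] delta [ 0.498 -0.117  0.015]
top tray 0.78 -0.09918904701629161 0.0056453955647226255 -0.00040726029100988936
top tray 0.32 0.0570045108230324 -0.0012963184534062894 0.08573114633451498
top collet 0.53 0.01624003973678058 0.17833342959832224 0.0015081594964154732
top collet 0.3 0.23619313148857188 0.12590861326910693 0.1531218991827515
top tray_wall 0.68 -0.19961707423152902 0.007423513736761735 0.014443653668130746
top paddle 0.69 0.2405078180546768 0.12620911073474897 0.15025952584766455
side tray 0.66 -0.09996707513282624 0.007408067736851185 -0.0017589700406422035
side collet 0.54 0.01531434784814175 0.17754742701157733 -0.002739755985070841
side tray_wall 0.66 -0.1986518512137608 0.008744770519130873 0.018270213555492104
side tray_wall 0.6 0.060023965873589435 -0.004286566887938447 0.08300695659663379
side paddle 0.86 0.23944007216959207 0.12969772554873232 0.150744170754187
side paddle 0.24 0.05782430629110873 -0.0033012133114621155 0.0792319630800135
```

```bash
python3 -m pendant '[{"delta_pos":[0.04,-0.01,0],"spin":0},{"delta_pos":[0.085,-0.02,0],"spin":0},{"delta_pos":[0.13,-0.03,0],"spin":0},{"delta_pos":[0.175,-0.04,0],"spin":0},{"delta_pos":[0.22,-0.052,0],"spin":0},{"delta_pos":[0.265,-0.062,0],"spin":0},{"delta_pos":[0.31,-0.073,0],"spin":0},{"delta_pos":[0.355,-0.084,0],"spin":0},{"delta_pos":[0.4,-0.094,0],"spin":0},{"delta_pos":[0.44,-0.104,0],"spin":0}]' 1 20
python3 -m pendant '[{"delta_pos":[0.04,-0.01,0],"spin":0},{"delta_pos":[0.06,-0.014,0.01],"spin":0},{"delta_pos":[0.062,-0.014,0.03],"spin":0},{"delta_pos":[0.062,-0.014,0.06],"spin":0},{"delta_pos":[0.062,-0.014,0.08],"spin":0},{"delta_pos":[0.062,-0.014,0.08],"spin":0}]'
python3 - <<'E'
from h import *
rep((.242,.127,.17),(.242,.127,.15),(.255,.127,.105),(.25,.127,.06))
for n in("top","side"):
    c=cam(n);cv2.imwrite(f"pics/{n}5.png",cv2.resize(c["color"][100:320,130:400],None,fx=2.7,fy=2.7))
E
```

```text
t: 11.65
tool_pos: [0.4376, 0.2541, 0.2713]
orientation: [2.373, 2.05, -0.008]
force: [0.1, 0.2, 0.6]
opening: 0.0003
t: 12.25
tool_pos: [0.4306, 0.3157, 0.1867]
orientation: [2.373, 2.051, -0.019]
force: [-0.4, -0.8, -0.8]
opening: 0.0006
t 12.25 hopper xyz 0.2449 0.1322 0.1867 F(h) -0.8240880296267012 0.2917652224759937 -0.7815569775503748 open 0.0005977205631801149 toolz [-0.006 -0.012 -1.   ]
spin needed 0.005509374607797213
(0.242, 0.127, 0.17) [0.435 0.312 0.17 ] delta [-0.0027  0.0053  0.0167]
(0.242, 0.127, 0.15) [0.435 0.312 0.15 ] delta [-0.0025  0.0054  0.0367]
(0.255, 0.127, 0.105) [0.437 0.325 0.105] delta [0.0111 0.0056 0.0816]
(0.25, 0.127, 0.06) [0.436 0.32  0.06 ] delta [0.0066 0.0058 0.1266]
```

View pics/top5.png

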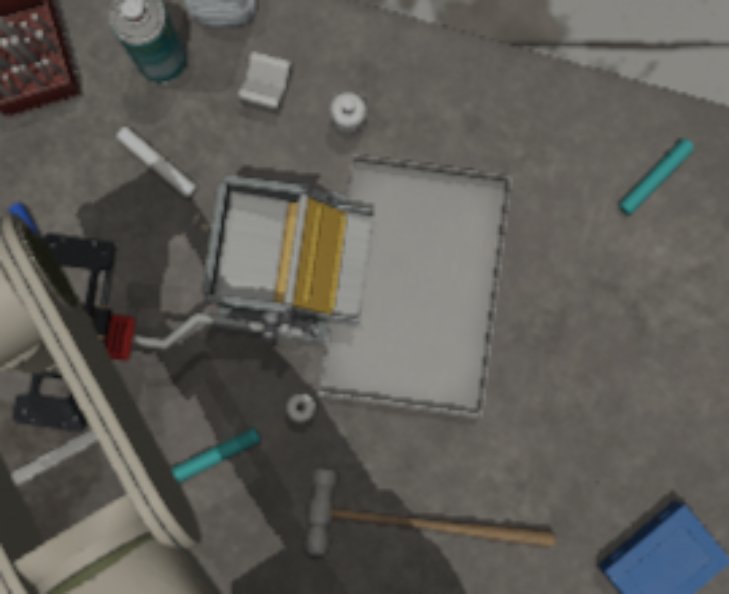

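View pics/side5.png

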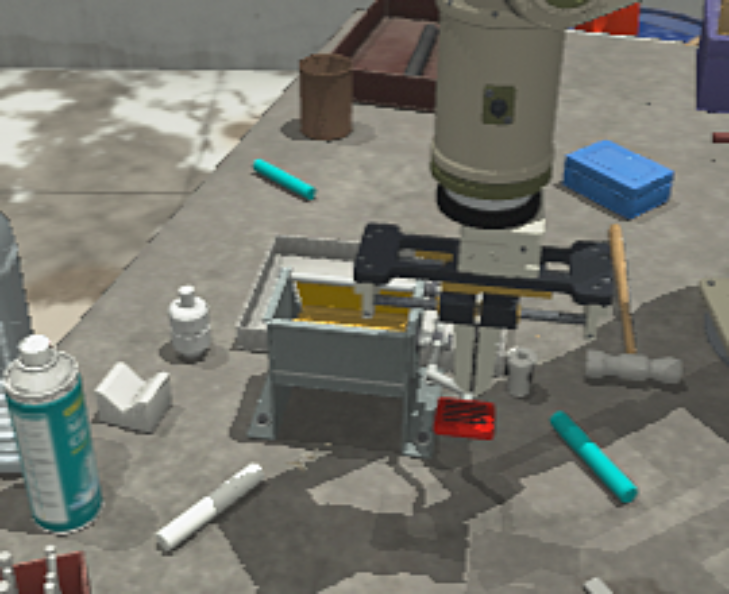

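```bash
python3 -m pendant '[{"delta_pos":[0,0.003,0.008],"spin":0},{"delta_pos":[0,0.005,0.016],"spin":0},{"delta_pos":[0,0.005,0.024],"spin":0},{"delta_pos":[0,0.005,0.03],"spin":0},{"delta_pos":[0,0.005,0.034],"spin":0},{"delta_pos":[0,0.005,0.038],"spin":0},{"delta_pos":[0,0.005,0.04],"spin":0}]'
python3 - <<'E'
from h import *
rep((.25,.127,.12),(.255,.127,.105),(.25,.127,.06))
E
```

```text
t: 13.05
tool_pos: [0.4378, 0.3162, 0.1513]
orientation: [2.373, 2.051, -0.007]
force: [-0.2, 3.0, 4.5]
opening: 0.0006
t 13.05 hopper xyz 0.2465 0.1252 0.1513 F(h) 2.9344038436666278 0.6532414226606319 4.504351107474222 open 0.0006155182422074661 toolz [ 0.    -0.007 -1.   ]
spin needed 0.005413279565467999
(0.25, 0.127, 0.12) [0.436 0.32  0.12 ] delta [ 0.0037 -0.0019  0.0312]
(0.255, 0.127, 0.105) [0.437 0.325 0.105] delta [ 0.0088 -0.0018  0.0462]
(0.25, 0.127, 0.06) [0.436 0.32  0.06 ] delta [ 0.0042 -0.0019  0.0912]
```

Contact with about 5 N. Pressing on down along the arc.

```bash
python3 -m pendant '[{"delta_pos":[0.001,0,0.008],"spin":0},{"delta_pos":[0.003,0,0.016],"spin":0},{"delta_pos":[0.005,0,0.024],"spin":0},{"delta_pos":[0.007,0,0.032],"spin":0},{"delta_pos":[0.008,0,0.04],"spin":0},{"delta_pos":[0.008,0,0.048],"spin":0},{"delta_pos":[0.008,0,0.056],"spin":0},{"delta_pos":[0.007,0,0.064],"spin":0},{"delta_pos":[0.006,0,0.072],"spin":0},{"delta_pos":[0.005,0,0.08],"spin":0}]'
python3 - <<'E'
from h import *
rep((.25,.127,.06))
E
```

```text
t: 14.05
tool_pos: [0.4392, 0.322, 0.0715]
orientation: [2.373, 2.051, -0.003]
force: [0.3, 6.7, 6.0]
opening: 0.0001
t 14.05 hopper xyz 0.2524 0.1247 0.0715 F(h) 6.672017014549106 0.6838600014659586 5.965434193939287 open 0.00011087350068921502 toolz [ 0.002 -0.005 -1.   ]
spin needed 0.005570006794714644
(0.25, 0.127, 0.06) [0.436 0.32  0.06 ] delta [-0.0024 -0.0024  0.0115]
```

```bash
python3 -m pendant '[{"delta_pos":[-0.001,0,0.005],"spin":0},{"delta_pos":[-0.002,0,0.008],"spin":0},{"delta_pos":[-0.002,0,0.011],"spin":0},{"delta_pos":[-0.002,0,0.011],"spin":0}]'
python3 - <<'E'
from h import *
rep((.25,.127,.06))
for n in("top","side"):
    c=cam(n);cv2.imwrite(f"pics/{n}6.png",cv2.resize(c["color"][100:320,130:400],None,fx=2.7,fy=2.7))
    for l in("paddle","blank_0"):
        for m in robot.mark_of(n,l)[:6]:
            X=w(c,m["location"]);d=X[:2]-O;print(n,l,m["score"],d@hx,d@hy,X[2])
E
```

```text
t: 14.45
tool_pos: [0.4393, 0.3212, 0.0629]
orientation: [2.374, 2.052, 0.0]
force: [-9.8, 0.6, 24.1]
opening: 0.0009
t 14.45 hopper xyz 0.2517 0.1244 0.0629 F(h) -0.8966375643539874 9.810563031111846 24.083648672909163 open 0.0008683653742548312 toolz [ 0.003 -0.003 -1.   ]
spin needed 0.005785651412806736
(0.25, 0.127, 0.06) [0.436 0.32  0.06 ] delta [-0.0016 -0.0026  0.0029]
top paddle 0.64 0.2465603552000742 0.12274592976899855 0.05845253716106146
top blank_0 0.74 -0.3786608263134427 -0.1731533461608585 0.007948847285686872
top blank_0 0.72 -0.0969549896615054 0.0041558970896525375 0.0022309933033758875
top blank_0 0.68 -0.05599774023020797 -0.0009310053538592175 0.013371780643267071
top blank_0 0.54 0.380983440224182 0.02705595140193011 0.010254381047871547
top blank_0 0.53 -0.12487509004826833 -0.0007616184068418227 0.012071015444347855
top blank_0 0.53 0.11608425418862842 0.25290146173014993 0.008570129793727267
side paddle 0.54 0.2475812359179735 0.12805995669328335 0.06033300349041279
side blank_0 0.79 0.37736563469229845 0.02687169656386591 0.0077878243892969545
side blank_0 0.58 -0.12707289546286105 -0.00099529203620307 0.010374374459555996
side blank_0 0.56 0.24722081481576225 -0.10389043150497282 0.012605678913108709
side blank_0 0.41 -0.3870467234230683 -0.17504061713324556 0.012808216603423461
```

View pics/top6.png

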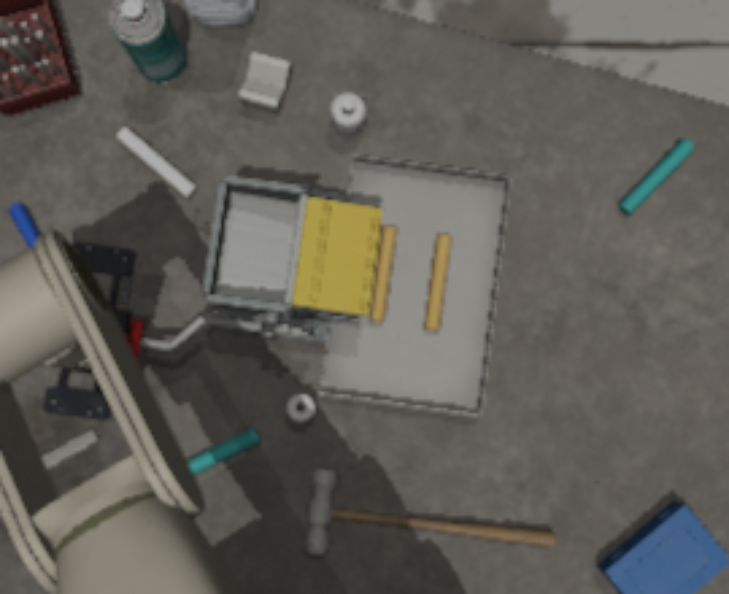

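View pics/side6.png

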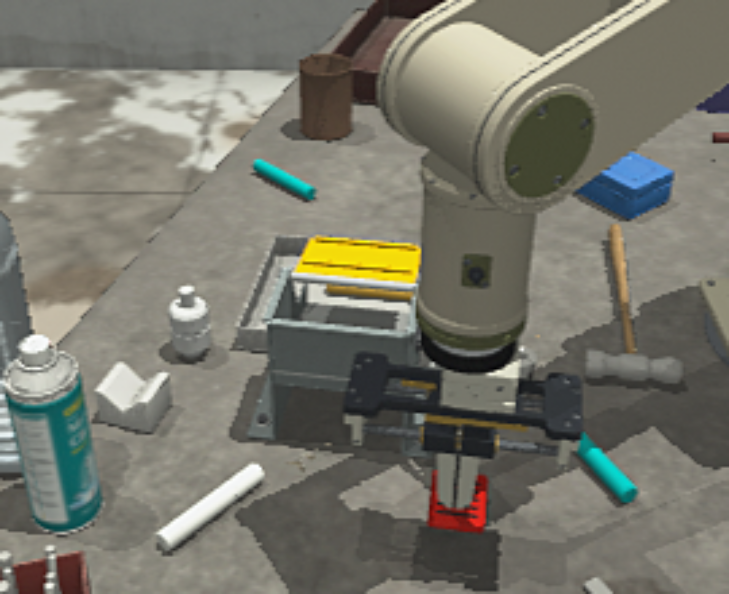

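```bash
python3 -m pendant '[{"delta_pos":[0,0,0],"spin":0},{"delta_pos":[0,0,0],"spin":0},{"delta_pos":[0,0,0],"spin":0},{"delta_pos":[0,0,0],"spin":0},{"delta_pos":[0,0,0.001],"spin":0},{"delta_pos":[0,0,0.001],"spin":0},{"delta_pos":[0,0,0.001],"spin":0},{"delta_pos":[0,0,0.001],"spin":0},{"delta_pos":[0,0,0.001],"spin":0},{"delta_pos":[0,0,0.001],"spin":0}]'
python3 - <<'E'
from h import *
rep((.25,.127,.06))
for n in("top","side"):
    c=cam(n);cv2.imwrite(f"pics/{n}7.png",cv2.resize(c["color"][140:280,200:340],None,fx=4,fy=4))
    for l in("paddle","blank_0","tray"):
        for m in robot.mark_of(n,l)[:8]:
            X=w(c,m["location"]);d=X[:2]-O;print(n,l,m["score"],d@hx,d@hy,X[2])
E
```

```text
t: 15.75
tool_pos: [0.4393, 0.3214, 0.0632]
orientation: [2.373, 2.052, 0.0]
force: [-6.9, -3.3, 19.7]
opening: 0.0005
t 15.75 hopper xyz 0.2518 0.1244 0.0632 F(h) -4.309099836921583 6.289318100132947 19.695631822766543 open 0.000494135314051295 toolz [ 0.003 -0.003 -1.   ]
spin needed 0.0059552571889058825
(0.25, 0.127, 0.06) [0.436 0.32  0.06 ] delta [-0.0018 -0.0026  0.0032]
top paddle 0.82 0.24735177318001594 0.12479811987736825 0.06185579638423783
top paddle 0.71 0.01647989759163519 0.17950178100849365 -0.0009387616694202378
top blank_0 0.75 -0.12141796913371268 -0.0029148689045221613 0.011892613436562068
top blank_0 0.74 0.11935052634625126 0.25608897970407546 0.008168638376335049
top blank_0 0.65 0.24353865892486706 -0.1059720678648792 0.010699559139058928
top blank_0 0.57 -0.3787517558681153 -0.17260432874728884 0.010098338317462596
top blank_0 0.44 -0.05544824734411762 -0.0005476239740506688 0.01333897384896883
top blank_0 0.4 0.381922591952692 0.028839723131201606 0.012080894789590478
top tray 0.66 -0.10242583006279378 0.00419533819955409 0.003417732408015399
side paddle 0.65 0.2457816976290519 0.1305834580353236 0.06161112825874583
side blank_0 0.8 0.2466924805262827 -0.10460407989175893 0.011956395570801484
side blank_0 0.8 0.3761133987725099 0.02877686547609721 0.008037297067276739
side blank_0 0.77 0.115131545414749 0.25155253562838653 0.011259564304257105
side blank_0 0.56 -0.12734713978254858 -0.0037814791638542383 0.011796327814216419
side blank_0 0.4 -0.3870245906787394 -0.1758573649509686 0.011901335605787572
side tray 0.72 -0.09451985293426528 0.005072522630910044 -0.0007135039352048102
```

View pics/top7.png

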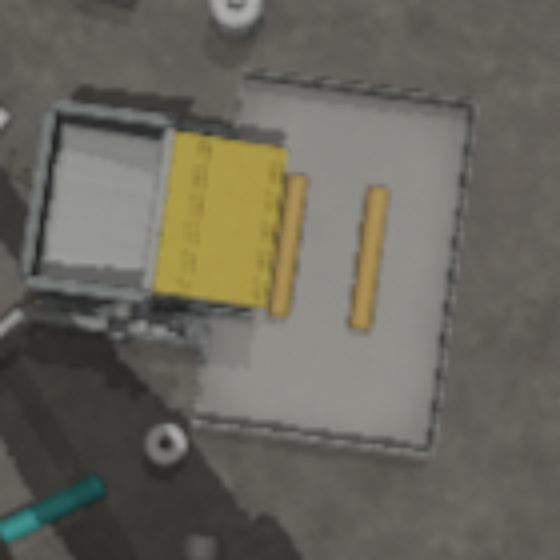

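View pics/side7.png

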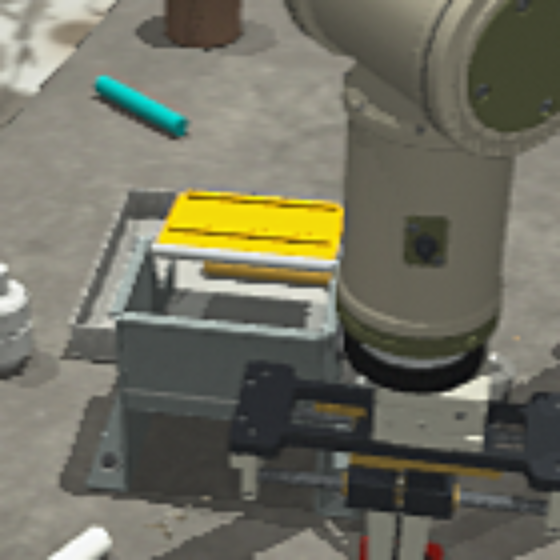

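```bash
python3 - <<'E'
from h import *
c=cam("side");t=cam("top")
H=lambda x,y,z:[*(O+x*hx+y*hy),z]
for x,z in((-.055,.012),(-.035,.012),(-.125,.012),(-.1,.012),(-.02,.06),(0,.07),(.03,.08),(-.03,.057)):
    print(x,z,[px(c,H(x,y,z)).round() for y in(-.06,.06)],[px(t,H(x,y,z)).round() for y in(-.06,.06)])
a=cv2.resize(c["color"][180:235,225:295],None,fx=9,fy=9,interpolation=cv2.INTER_CUBIC)
cv2.imwrite("pics/s8.png",cv2.convertScaleAbs(a,alpha=1.3,beta=20))
a=cv2.resize(t["color"][165:225,225:305],None,fx=9,fy=9,interpolation=cv2.INTER_CUBIC)
cv2.imwrite("pics/t8.png",cv2.convertScaleAbs(a,alpha=1.3,beta=20))
E
```

```text
-0.055 0.012 [array([247., 218.]), array([285., 222.])] [array([273., 184.]), array([268., 219.])]
-0.035 0.012 [array([246., 222.]), array([284., 226.])] [array([267., 183.]), array([262., 218.])]
-0.125 0.012 [array([251., 205.]), array([287., 209.])] [array([294., 187.]), array([289., 222.])]
-0.1 0.012 [array([250., 210.]), array([287., 213.])] [array([286., 186.]), array([281., 221.])]
-0.02 0.06 [array([245., 212.]), array([284., 216.])] [array([263., 180.]), array([258., 216.])]
0 0.07 [array([243., 213.]), array([284., 217.])] [array([257., 179.]), array([252., 215.])]
0.03 0.08 [array([241., 216.]), array([282., 221.])] [array([248., 177.]), array([242., 214.])]
-0.03 0.057 [array([245., 211.]), array([285., 215.])] [array([266., 181.]), array([261., 217.])]
```

View pics/s8.png

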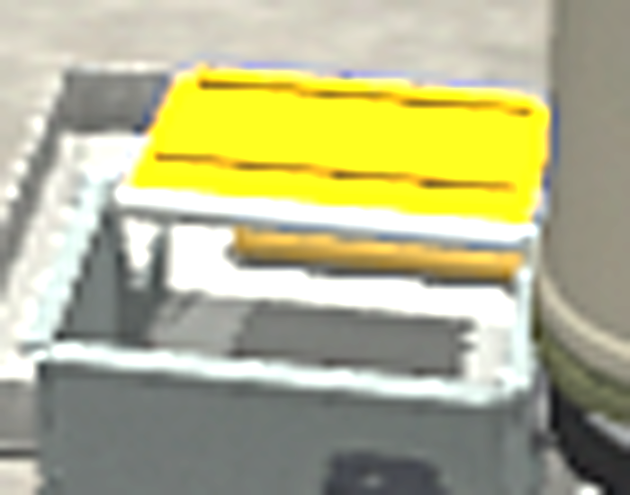

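View pics/t8.png

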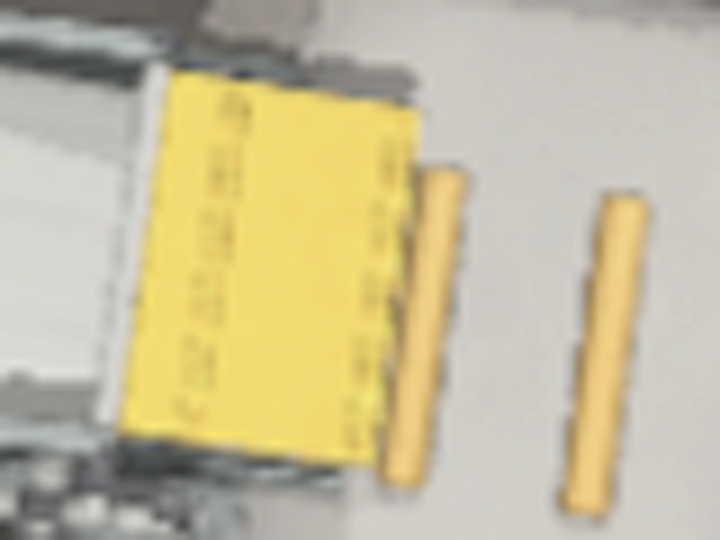

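```bash
python3 -m pendant '[{"delta_pos":[0,0,-0.003],"spin":0},{"delta_pos":[0.001,0,-0.007],"spin":0},{"delta_pos":[0.001,0,-0.011],"spin":0},{"delta_pos":[0.002,0,-0.015],"spin":0},{"delta_pos":[0.002,0,-0.019],"spin":0},{"delta_pos":[0.002,0,-0.023],"spin":0},{"delta_pos":[0.002,0,-0.027],"spin":0},{"delta_pos":[0.002,0,-0.031],"spin":0},{"delta_pos":[0.002,0,-0.035],"spin":0},{"delta_pos":[0.001,0,-0.039],"spin":0}]'
python3 - <<'E'
from h import *
rep()
E
```

```text
t: 17.25
tool_pos: [0.4394, 0.323, 0.1023]
orientation: [2.374, 2.053, 0.002]
force: [-0.4, 5.4, 6.7]
opening: 0.0006
t 17.25 hopper xyz 0.2535 0.1246 0.1023 F(h) 5.2581360292617285 1.2473228690046438 6.659292729348154 open 0.0005975767399240179 toolz [ 0.003 -0.002 -1.   ]
spin needed 0.0060794768077272465
```

```bash
python3 -m pendant '[{"delta_pos":[0,0,-0.003],"spin":0},{"delta_pos":[0,0,-0.006],"spin":0},{"delta_pos":[-0.001,0,-0.009],"spin":0},{"delta_pos":[-0.001,0,-0.012],"spin":0},{"delta_pos":[-0.002,0,-0.015],"spin":0},{"delta_pos":[-0.003,0,-0.018],"spin":0},{"delta_pos":[-0.004,0,-0.021],"spin":0},{"delta_pos":[-0.005,0,-0.024],"spin":0},{"delta_pos":[-0.006,0,-0.027],"spin":0},{"delta_pos":[-0.007,0,-0.03],"spin":0}]'
python3 -m pendant '[{"delta_pos":[0,0,-0.003],"spin":0},{"delta_pos":[-0.001,0,-0.006],"spin":0},{"delta_pos":[-0.002,0,-0.009],"spin":0},{"delta_pos":[-0.002,0,-0.011],"spin":0},{"delta_pos":[-0.002,0,-0.013],"spin":0},{"delta_pos":[-0.002,0,-0.015],"spin":0},{"delta_pos":[-0.002,0,-0.017],"spin":0},{"delta_pos":[-0.002,0,-0.019],"spin":0},{"delta_pos":[-0.002,0,-0.021],"spin":0},{"delta_pos":[-0.002,0,-0.023],"spin":0}]'
python3 - <<'E'
from h import *
rep()
E
```

```text
t: 18.25
tool_pos: [0.4386, 0.3167, 0.1326]
orientation: [2.374, 2.053, 0.004]
force: [-0.7, 3.2, 5.7]
opening: 0.0003
t: 19.25
tool_pos: [0.4381, 0.3147, 0.1556]
orientation: [2.374, 2.053, 0.003]
force: [-0.3, -4.4, 3.4]
opening: 0.0006
t 19.25 hopper xyz 0.245 0.1247 0.1556 F(h) -4.389794683696696 -0.39006103186030583 3.4357362606361956 open 0.0005830885190258059 toolz [ 0.003 -0.001 -1.   ]
spin needed 0.006186263734331288
```

```bash
python3 -m pendant '[{"delta_pos":[0,0,-0.001],"spin":0},{"delta_pos":[0,0,-0.002],"spin":0},{"delta_pos":[0,0,-0.003],"spin":0},{"delta_pos":[0,0,-0.004],"spin":0},{"delta_pos":[0,0,-0.005],"spin":0},{"delta_pos":[0,0,-0.006],"spin":0},{"delta_pos":[0,0,-0.007],"spin":0},{"delta_pos":[0,0,-0.009],"spin":0},{"delta_pos":[0,0,-0.011],"spin":0},{"delta_pos":[0,0,-0.013],"spin":0}]'
python3 - <<'E'
from h import *
rep()
E
```

```text
t: 20.25
tool_pos: [0.4381, 0.3147, 0.1688]
orientation: [2.374, 2.053, 0.003]
force: [-0.3, -0.7, 0.1]
opening: 0.0003
t 20.25 hopper xyz 0.245 0.1247 0.1688 F(h) -0.7480128838479342 0.16716401963608993 0.08560836229168808 open 0.00030750054822700594 toolz [ 0.004 -0.001 -1.   ]
spin needed 0.0061773673079601465
```

Free of the paddle. Up 90 mm, then look.

```bash
python3 -m pendant '[{"delta_pos":[0,0,-0.02],"spin":0},{"delta_pos":[0,0,-0.05],"spin":0},{"delta_pos":[0,0,-0.09],"spin":0},{"delta_pos":[0.03,-0.02,-0.12],"spin":0},{"delta_pos":[0.06,-0.04,-0.14],"spin":0},{"delta_pos":[0.09,-0.06,-0.14],"spin":0},{"delta_pos":[0.1,-0.07,-0.14],"spin":0},{"delta_pos":[0.1,-0.07,-0.14],"spin":0},{"delta_pos":[0.1,-0.07,-0.14],"spin":0}]'
python3 - <<'E'
from h import *
rep()
for n in("top","side"):
    c=cam(n);cv2.imwrite(f"pics/{n}9.png",cv2.resize(c["color"][140:280,160:340],None,fx=4,fy=4))
    for l in("paddle","blank_0","tray","tray_wall","lid","collet","chuck","vee_block"):
        for m in robot.mark_of(n,l)[:7]:
            X=w(c,m["location"]);d=X[:2]-O;print(n,l,round(m["score"],2),(d@hx).round(3),(d@hy).round(3),X.round(3))
E
```

```text
t: 21.15
tool_pos: [0.3828, 0.423, 0.3078]
orientation: [2.373, 2.053, 0.001]
force: [-0.0, -0.8, -0.4]
opening: 0.0006
t 21.15 hopper xyz 0.3439 0.1956 0.3078 F(h) -0.7852460509804472 -0.11117043690225113 -0.42688051268267 open 0.0005780210256424627 toolz [ 0.003 -0.002 -1.   ]
spin needed 0.006608286502853833
top paddle 0.62 0.24 0.125 [0.437 0.31  0.15 ]
top blank_0 0.76 -0.382 -0.174 [ 0.639 -0.35   0.009]
top blank_0 0.7 0.12 0.257 [0.288 0.211 0.009]
top blank_0 0.68 -0.056 0.002 [ 0.514 -0.002  0.013]
top blank_0 0.64 0.245 -0.105 [0.665 0.28  0.01 ]
top blank_0 0.54 -0.124 -0.001 [ 0.507 -0.069  0.01 ]
top blank_0 0.47 0.38 0.034 [0.548 0.435 0.012]
top blank_0 0.41 0.048 0.001 [0.531 0.101 0.136]
top tray 0.95 -0.102 0.006 [ 0.503 -0.046  0.002]
top tray_wall 0.83 -0.196 0.011 [ 0.484 -0.139  0.018]
top lid 0.93 0.047 -0.0 [0.532 0.1   0.137]
top collet 0.62 0.02 0.178 [0.351 0.1   0.002]
top chuck 0.68 0.013 -0.188 [ 0.713  0.038 -0.   ]
top chuck 0.21 0.048 -0.001 [0.533 0.101 0.135]
top vee_block 0.81 0.122 -0.222 [ 0.762  0.141 -0.001]
top vee_block 0.31 0.017 0.181 [0.349 0.097 0.001]
side paddle 0.96 0.237 0.129 [0.433 0.308 0.15 ]
side blank_0 0.88 0.25 -0.104 [0.665 0.285 0.013]
side blank_0 0.86 0.376 0.027 [0.554 0.43  0.008]
side blank_0 0.83 0.116 0.251 [0.294 0.206 0.011]
side blank_0 0.69 0.234 0.128 [0.433 0.304 0.151]
side blank_0 0.52 -0.389 -0.175 [ 0.639 -0.357  0.013]
side tray 0.56 -0.095 0.005 [ 0.505 -0.04  -0.002]
side tray_wall 0.85 -0.197 0.005 [ 0.49  -0.141  0.018]
side lid 0.61 0.049 0.003 [0.528 0.103 0.137]
side lid 0.47 0.014 -0.192 [ 0.717  0.039 -0.001]
side collet 0.48 0.017 0.177 [ 0.352  0.097 -0.001]
side vee_block 0.59 0.127 -0.219 [ 0.76   0.146 -0.004]
```

View pics/top9.png

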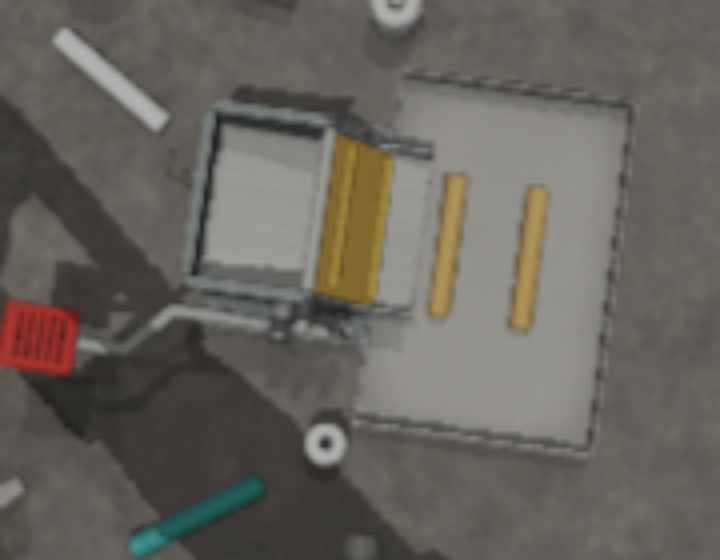

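View pics/side9.png

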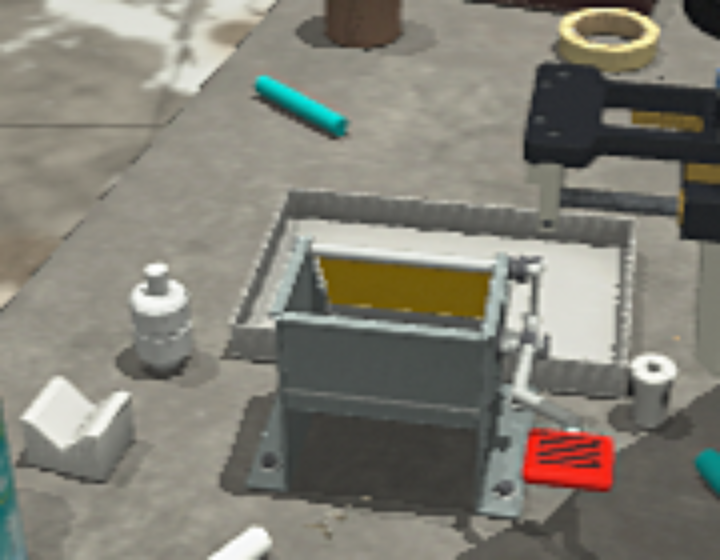

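```bash
python3 - <<'E'
from h import *
rep(); print(robot.close_job())
E
```

```text
t 22.05 hopper xyz 0.3447 0.1958 0.3086 F(h) 0.1339749576724489 -0.8853779858705123 -1.355164250729501 open 0.00018246718382722917 toolz [ 0.004 -0.001 -1.   ]
spin needed 0.006295167555102843
the job is handed in; nothing more can be done
None
```

I pushed the tray home, held the paddle down until the blanks rolled out, eased it back up, and handed the job in at about 22 s. The one thing I could not see directly is the third blank.

- **Tray:** I pushed with open fingertips until the force rose to about 24 N against the stop. Afterwards the cameras put its origin at -95 to -102 mm in the magazine frame and about 5 mm off the middle.
- **Paddle and lid:** I pressed the paddle onto its stop (its face measured about 61 mm up) and held it there for over 1 s with the lid raised. I let it up at 30–40 mm/s, slowing to about 10 mm/s at the end. The paddle then measured 150 mm up, within the cameras' error of its rest height. The lid looked shut and the tool force was back near zero.
- **Blanks:** I saw two lying still in the tray, about 56 mm and 124 mm from the stop. I infer that the third lies in the tray under the outlet lip. With the lid open, the side view showed an empty chute, and nothing is left behind the lid.
- **Bystanders:** The collet, vee block and chuck measured within a few mm of where they started. The tray's corner ended very close to the collet.

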